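# Seat the honing wheel in its stand

### The arm

A 7-joint arm with a two-finger parallel gripper is mounted at the origin on the work surface. World frame = base frame: x ahead of the robot, y to its left, z up, the work surface at z = 0. Lengths are in m, angles in rad, forces in N, time in s.
With the tool pointing down it reaches from about 0.425 to 0.875 m from the base axis. Payload 8.4 kg.
Tool frame: the origin (TCP) lies between the finger pads; the fingertips stand 8 mm ahead of it and the grasp point (between the pads) lies 11 mm behind it; z points along the fingers, y is the line along which they close (so a half turn about z gives the same grasp; the last joint's range is limited). The gripper opens to 85 mm and grips with 20 to 120 N. Pads are 22 mm wide; open, the fingers measure 114 mm over their backs; the gripper's body (76 mm by 85 mm) begins 54 mm behind the grasp point. The pads swing forward as they close: fully open they stand 13 mm farther back than shut.
Start: joints at [-1.227, 0.333, 0.04, 1.465, -0.013, 1.343, -0.059], TCP at [0.279, 0.587, 0.239] pointing down, gripper open.
Joint ranges: [-2.58, 2.58], [-0.38, 2.09], [-1.3, 1.39], [0.25, 2.4], [-1.5, 4.64], [0.08, 2.09], [-2.65, 2.65]. Speed limits (rad/s): [2.22, 2.22, 2.79, 2.79, 3.14, 3.14, 3.14].

### API

Orientations are given as a unit quaternion [x, y, z, w].
In Python, from rig import arm gives the robot as it stands.
- The arm moves only by the tool jog_arm, never from a script. Its argument "steps" is a list of rows, each an object of numbers: "tx", "ty", "tz": the shift along the tool's x, y, z in units of 30 mm (1.0 is 30 mm); "yaw": the turn about the tool's z in units of 5 degrees (1.0 is 5 degrees). A call has 1 to 5 rows; each row shifts and turns the commanded pose from where the row before left it, along the tool's axes as they then stand; what a row does not reach is not made up. A row lasts 1/10 s, in which the tool goes at most 50 mm and 8.59 degrees, less where a joint would pass 70% of its speed; a pose out of reach is approached as far as the arm can. A call is refused whole if a number of a shift passes 1 or a number of a turn 1, either way. A call with a gripper value outside its range is refused whole. "hand" is the closure in counts, from 0 (fully open) to 255 (shut), set as the call begins (left out, the last holds). The fingers move at their own pace and stop on an object; the grip force is fixed at half the most. Time passes only in rows, so rows that do not move let the fingers close. It gives the time, the measured TCP pose, the force, the opening and the grip force at its end, in the units of the state.
- arm.state(): the state, without advancing time (a new reading comes with each control period).
- arm.read_camera(name): name is "scene" or "top"; returns the picture (480x640x3 uint8, red, green, blue); there is no depth.
- arm.camera_model(name): a dict with "fov_y" (degrees; the focal length in pixels is half the picture's height over the tangent of half this angle, whatever the lens; pixels are square), "cx", "cy" (the principal point, pixels), "cam_to_world" (4x4, takes a point from camera to world coordinates). Camera axes: x right, y down, z forward; pixel columns grow to the right and rows downward; lengths in m; the calibration is good to about 2 mm. A picture is of the moment at which its call begins. camera_model takes no time and is no camera call.
- arm.sign_off(): hands the job in; it is judged then, once.
The state is a dict: "clock": time; "joint_positions": joint angles; "joint_velocities": joint speeds; "tau": joint torques, N m; "tcp_pos": TCP position; "eef_rot": TCP orientation; "force": force on the tool from outside, world axes, zero at the start; "wrist_torque": the same for the moment, N m; "opening": finger opening in m; "grasp_force": force on a finger pad.
Only numpy, scipy, OpenCV 4.12 (cv2) and the standard library are available. Lean on these libraries where they do the work, as an engineer would, in place of code of your own. Each camera call takes 0.05 s, during which the arm holds its last target. There are 200 camera calls.

### The job

Take the leather honing wheel out of the wooden rack and, keeping its axle level, lower it into the green honing stand so that both axle ends go down the two open slots together, past the sprung orange shoes, wheel midway between the cheeks. Press it down until both ends are fully home and bear evenly on the brass pads at the bottom, with about 9 N on each for a moment to bed them, but gently: over 16 N on either pad crushes it. Then let go, and leave the rest of the bench as it is.

Things in the scene. Friction and masses are not known exactly. Their poses are not given: they have to be found in the camera images.
- wheel: honing wheel: brown disc 100 mm across, 24 mm thick, flat sides, fixed on a steel axle 12 mm thick and 150 mm long that sticks out 63 mm each side; 0.3 to 0.5 kg. Origin at the disc's centre, y along the axle (it may be rolled about it). It starts upright in the rack, axle level. Grip it from above across the 24 mm, on the top 35 mm of the disc.
- end_a (a point): point on the axle's centre line, 63 mm from the disc's centre towards +y of the wheel
- end_b (a point): the same towards -y of the wheel; the two ends are alike and either may go in either slot
- rack: fixed wooden rack, base 100 x 170 x 14 mm, with two V forks at y = +-63 mm (14 mm thick, tops at 76 mm) that carry the axle's centre line at z = 68 mm, along the rack's y. Origin under the middle of the base. The wheel lifts straight up and out.
- stand: fixed honing stand: dark base 110 x 190 x 12 mm, origin under its middle, and two green cast cheeks at y = +-63 mm (56 to 70 mm from the middle, 80 mm along x, tops at z = 111 mm), each with a slot open at the top. The axle belongs along its y, centre line at x = 0, z = 75 mm when home.
- seat_left (a point): axle centre line when home, at the +y cheek. Both slots (stand's axes): 45-degree funnel from x = -22..20 mm at z = 111 to the slot at z = 97 mm; below it a rigid +x wall at x = 6 mm and, on the -x side, a sprung orange shoe with its face at x = -4 mm (chamfered z = 95 to 88 mm, then upright to 71) that yields up to 6 mm to -x; brass floor at z = 69 mm.
- seat_right (a point): the same at the -y cheek. The shoes brake the axle: once its centre line is below about z = 95 mm the wheel does not sink by its own weight but must be pushed with roughly 2 to 12 N beyond its weight, depending on friction, most at the shoe's chamfer, then steady; what is pushed beyond that steady force goes into the pads, half to each.
- pad_left: fixed brass pad that is the floor of the slot in the +y cheek: 16 x 14 mm, 12 mm thick, origin at the middle of its width in y, x = 0 of the stand, on its top face (z = 69 mm). Rigid: the force rises steeply once the axle touches it.
- pad_right: the same in the -y cheek
- mug: white enamel mug with a red lid, 86 mm wide, 96 mm high, handle on one side; bystander, origin under its middle
- hammer: hammer lying on the bench, about 0.3 m long; bystander
- tin: small open steel pan with two black side handles, 90 mm wide, 35 mm high; bystander, origin under its middle
- blank1: wooden knife-handle blank 110 x 22 x 14 mm lying on the bench; bystander
- blank2: second blank, the same
- blank3: third blank, the same
There are look-alikes about, which are no part of the job. Leave any pink look-alike of the stand alone.

How it is judged:
By the outcome, as a careful person would: the job done as asked, in the order asked, and still so for the second after the job is handed in, with the robot touching nothing.
It also fails if it takes over 72 s, if anything falls off the work surface, if the arm or the gripper's body presses on something with over 40 N, if the wrist force passes 120 N, or if a joint passes its speed limit or range.

## Working session

There is one attempt and no reset: what is moved stays moved. The work goes in short steps, Python scripts to look and compute and a tool call to move; the robot and the scene stay as the last step left them, time stands still between calls to the robot, and variables do not carry over. Pictures are saved under pics/ and viewed, at most 10 in all, crops included, and the job is handed in when it is done.

Besides the shell and the picture viewer there is one more tool, called after "Emit:" as name(argument=value, ...), one argument or row to a line, values as JSON. jog_arm: Moves the arm, as the interface text tells. Its arguments: {"type":"object","properties":{"steps":{"type":"array","items":{"type":"object","properties":{"tx":{"type":"number"},"ty":{"type":"number"},"tz":{"type":"number"},"yaw":{"type":"number"}}}},"hand":{"type":"number"}},"required":["steps"]}

```bash
mkdir -p pics; ls
python3 - <<'E'
from rig import arm
import cv2,json
s=arm.state();print({k:s[k] for k in('clock','tcp_pos','eef_rot','force','opening')})
for n in('scene','top'):
    cv2.imwrite(f'pics/{n}0.png',arm.read_camera(n)[:,:,::-1])
    print(n,arm.camera_model(n))
E
```

```text
pics
{'clock': 0.0, 'tcp_pos': array([0.27832764, 0.58691971, 0.23840803]), 'eef_rot': array([ 2.19591356e-01,  9.75591604e-01, -8.01193092e-04, -1.26107301e-04]), 'force': array([ 0.37177447, -0.47625815, -0.42879323]), 'opening': 0.08535092882206359}
scene {'fov_y': 55.67786498949637, 'cx': 331.62665662477696, 'cy': 248.5852384358837, 'cam_to_world': array([[ 0.37594131,  0.50488915, -0.77701678,  1.25371866],
       [ 0.92657249, -0.19443963,  0.32195754, -0.28984371],
       [ 0.01147002, -0.84099951, -0.54091428,  0.56644466],
       [ 0.        ,  0.        ,  0.        ,  1.        ]])}
top {'fov_y': 47.14599292578831, 'cx': 321.2356280924151, 'cy': 239.64613088774854, 'cam_to_world': array([[ 0.01177744, -0.99313964,  0.11633981,  0.41485778],
       [-0.99974065, -0.01396317, -0.01799035,  0.00598928],
       [ 0.01949141, -0.11609775, -0.99304652,  1.02264315],
       [ 0.        ,  0.        ,  0.        ,  1.        ]])}
```

View pics/scene0.png

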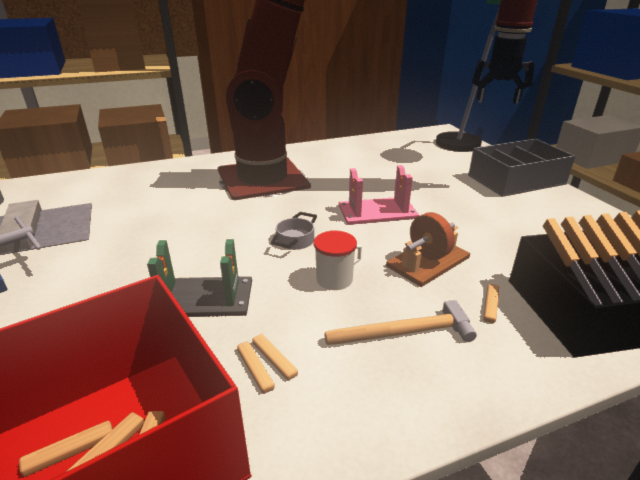

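View pics/top0.png

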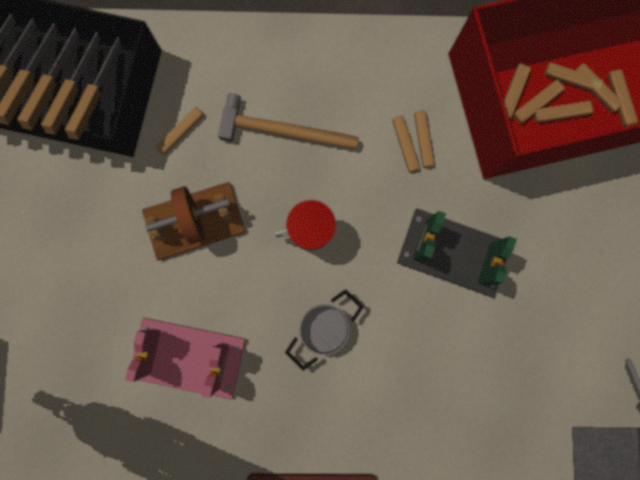

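Candidates in the top view: the green stand is at (458,250) and the pink look-alike at (187,357), so the green one is the target. There is only one wheel, at (187,217), in the wooden rack. I'll confirm both in one enlarged crop.

Run:
```python
import cv2,numpy as np
t=cv2.imread('pics/top0.png');s=cv2.imread('pics/scene0.png')
c=lambda im,x,y,w,h:cv2.resize(im[y:y+h,x:x+w],(400,300),interpolation=cv2.INTER_CUBIC)
m=np.vstack([np.hstack([c(t,130,165,136,102)*1,c(t,390,196,136,102)]),np.hstack([c(s,370,190,120,90),c(s,140,230,120,90)])])
cv2.imwrite('pics/crop.png',cv2.convertScaleAbs(m,alpha=1.5))
```

```text
(no output)
```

View pics/crop.png

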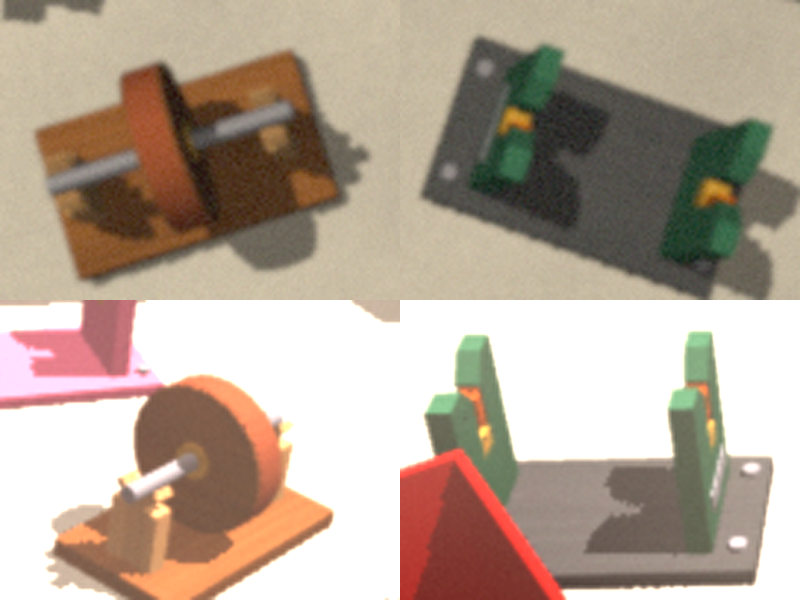

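The crops confirm it: the brown disc on a grey axle sits in the rack, and the stand has green cheeks with orange shoes. Next I measure both with masks.

```bash
cat > h.py <<'E'
import cv2,numpy as np
from rig import arm
def ray(n,uv):
    c=arm.camera_model(n);f=240/np.tan(np.radians(c['fov_y']/2));M=np.array(c['cam_to_world'])
    uv=np.atleast_2d(np.asarray(uv,float))
    d=np.c_[(uv[:,0]-c['cx'])/f,(uv[:,1]-c['cy'])/f,np.ones(len(uv))]@M[:3,:3].T
    return M[:3,3],d
def plane(n,uv,z):
    o,d=ray(n,uv);return (o+d*((z-o[2])/d[:,2])[:,None])[:,:2]
def pix(n,P):
    c=arm.camera_model(n);f=240/np.tan(np.radians(c['fov_y']/2));M=np.array(c['cam_to_world'])
    q=(np.atleast_2d(P)-M[:3,3])@M[:3,:3];return np.c_[c['cx']+f*q[:,0]/q[:,2],c['cy']+f*q[:,1]/q[:,2]]
def big(m):
    n,l,s,_=cv2.connectedComponentsWithStats(m.astype(np.uint8));i=1+np.argmax(s[1:,4]);return l==i
def pts(m): return np.argwhere(m)[:,::-1].astype(np.float32)
def roi(shape,x0,y0,x1,y1):
    r=np.zeros(shape[:2],bool);r[y0:y1,x0:x1]=1;return r
E
python3 - <<'E'
from h import *
t=cv2.imread('pics/top0.png');hsv=cv2.cvtColor(cv2.GaussianBlur(t,(3,3),0),cv2.COLOR_BGR2HSV)
H,S,V=[hsv[...,i].astype(int) for i in range(3)]
def p(u,v):print((u,v),hsv[v,u])
for q in [(155,225),(215,207),(187,217),(225,235),(460,255),(410,250),(440,230),(505,262),(430,237),(300,300),(515,268),(570,215)]:p(*q)
# rack base/brown hull
R=roi(t.shape,135,170,255,265)
m=big(R&(S>120)&((H<20)|(H>170)))
b=cv2.minAreaRect(plane('top',pts(m),0.014).astype(np.float32)*1000);print('rack',m.sum(),b)
R=roi(t.shape,385,195,530,305)
g=R&(H>60)&(H<95)&(S>70);o=R&(H>8)&(H<28)&(S>150)
n,l,st,ce=cv2.connectedComponentsWithStats(g.astype(np.uint8));print('green',[(st[i],ce[i]) for i in range(1,n) if st[i,4]>50])
n,l,st,ce=cv2.connectedComponentsWithStats(o.astype(np.uint8));print('orange',[(st[i],ce[i]) for i in range(1,n) if st[i,4]>5])
cv2.imwrite('pics/v.png',np.hstack([cv2.resize(x[195:305,385:530].astype(np.uint8)*k,None,fx=2.7,fy=2.7,interpolation=0) for x,k in((V,2),(S,1))]))
E
```

```text
(155, 225) [11 21 98]
(215, 207) [10 18 87]
(187, 217) [  9 177 104]
(225, 235) [ 14 167  52]
(460, 255) [24 24 53]
(410, 250) [18 23 56]
(440, 230) [67 55 42]
(505, 262) [18 68 56]
(430, 237) [ 17 198 126]
(300, 300) [ 20  47 129]
(515, 268) [18 46 72]
(570, 215) [ 20  49 130]
rack 4284 ((573.5623779296875, 227.05294799804688), (115.75287628173828, 167.6376190185547), 19.05384063720703)
green [(array([427, 213,  17,  21, 252], dtype=int32), array([435.37301587, 222.76587302])), (array([479, 238,  36,  47, 798], dtype=int32), array([496.02130326, 261.5914787 ])), (array([414, 241,  22,  20, 266], dtype=int32), array([425.43609023, 251.0112782 ]))]
orange [(array([424, 233,  11,   8,  64], dtype=int32), array([429.125   , 236.359375])), (array([491, 257,  13,   9,  89], dtype=int32), array([496.61797753, 261.25842697]))]
```

View pics/v.png

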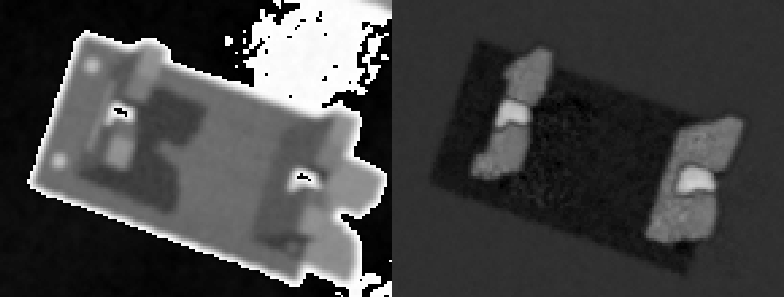

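```bash
cat >> h.py <<'E'
def sat(im):
    return cv2.split(cv2.cvtColor(cv2.GaussianBlur(im,(3,3),0),cv2.COLOR_BGR2HSV))
def line(p):
    vx,vy,x,y=cv2.fitLine(p.astype(np.float32),cv2.DIST_HUBER,0,.5,.01).ravel();return np.array([x,y]),np.array([vx,vy])
E
python3 - <<'E'
from h import *
t=cv2.imread('pics/top0.png');H,S,V=sat(t)
m=big(roi(t.shape,385,195,530,305)&(S<36))
c=max(cv2.findContours(m.astype(np.uint8),0,1)[0],key=cv2.contourArea).reshape(-1,2)
h=cv2.convexHull(c).reshape(-1,2);print('hull',h.tolist())
w=plane('top',c,.012)*1000
b=cv2.minAreaRect(w.astype(np.float32));print('rect',b)
# candidate direction: from long edges
a0=np.radians(b[2]);
for it in range(3):
    if it==0:
        U=np.array([np.cos(a0),np.sin(a0)]);
        if abs(b[1][0])<abs(b[1][1]):U=np.array([-U[1],U[0]])
    N=np.array([-U[1],U[0]]);s=w@U;n=w@N
    sel1=w[n>n.max()-5];sel2=w[n<n.min()+5]
    l1,l2=line(sel1),line(sel2)
    d=[l[1]*np.sign(l[1]@U) for l in(l1,l2)];U=sum(d)/np.linalg.norm(sum(d))
print('edges',d,len(sel1),len(sel2),'U',U,'yaw',np.degrees(np.arctan2(U[1],U[0])))
N=np.array([-U[1],U[0]]);print('width',(l1[0]-l2[0])@N,'s range',(w@U).min(),(w@U).max(), 'mid n',(l1[0]+l2[0])@N/2)
for l,e in((1,(w@U).min()),(2,(w@U).max())):
    sel=w[abs(w@U-e)<3];print(l,len(sel),np.median(sel@U))
    print('centre from end',(e+(95 if l==1 else -95))*U+(l1[0]+l2[0])@N/2*N)
# rack/axle
m=roi(t.shape,135,190,240,235)&(S<75)&(V<115)
hull=cv2.convexHull(pts(big(roi(t.shape,135,170,255,265)&(S>100)))).astype(np.int32)
k=np.zeros(t.shape[:2],np.uint8);cv2.fillConvexPoly(k,hull,1);k=cv2.dilate(k,None,iterations=2)
n_,l_,st,ce=cv2.connectedComponentsWithStats((m&(k>0)).astype(np.uint8))
for i in range(1,n_):
    if st[i,4]>15:
        q=plane('top',pts(l_==i),.068)*1000;print('axle',st[i],ce[i],line(q))
m=big(roi(t.shape,165,180,215,250)&(S>150)&((H<12)|(H>170)));print('disc',m.sum(),cv2.minAreaRect(pts(m)))
cv2.imwrite('pics/m.png',cv2.resize(np.hstack([(S[165:267,130:266]),((S<75)&(V<115)&(k>0))[165:267,130:266].astype(np.uint8)*255]),None,fx=2.8,fy=2.8,interpolation=0))
E
```

```text
hull [[420, 210], [432, 214], [499, 238], [498, 284], [496, 290], [493, 296], [491, 296], [488, 295], [434, 276], [405, 265], [399, 262], [399, 259], [400, 255], [409, 228], [415, 211], [416, 210]]
rect ((512.7373046875, -259.5653076171875), (188.3499298095703, 108.48966979980469), 70.82540130615234)
edges [array([0.32717824, 0.94496262]), array([0.3271583 , 0.94496953])] 97 79 U [0.32716828 0.94496609] yaw 70.9030087654889
width 104.93379902157874 s range -171.6661640186542 16.626204655570422 mid n -569.727953583267
1 15 -170.256361868446
centre from end [ 513.29086219 -258.84383823]
2 53 15.267842745764204
centre from end [ 512.73217939 -260.45749194]
axle [233 190   7  22  51] [236.68627451 199.60784314] (array([595.32904, 138.14442], dtype=float32), array([0.964502 , 0.2640756], dtype=float32))
axle [195 199  35  17 246] [211.79268293 206.91463415] (array([581.8066 , 180.87828], dtype=float32), array([ 0.30622762, -0.9519583 ], dtype=float32))
axle [146 217  31  15 216] [160.34259259 223.48148148] (array([551.1231 , 269.36536], dtype=float32), array([ 0.3228771, -0.9464409], dtype=float32))
disc 734 ((184.60829162597656, 216.53858947753906), (55.68950653076172, 18.426197052001953), 68.42869567871094)
```

View pics/m.png

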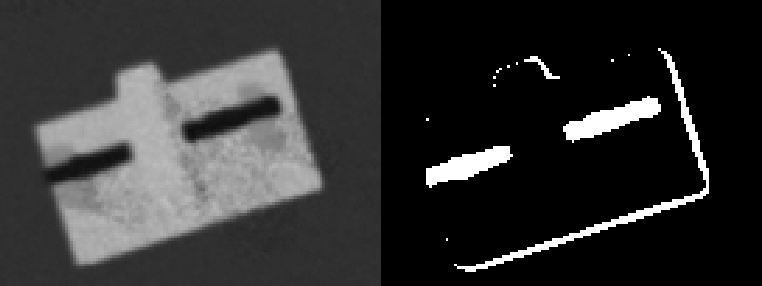

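The stand base measures 108×188 mm, close to the nominal 110×190. Its centre is about (0.513, -0.2595) with its y axis at 70.9°. The axle lies at 109.1°. I'll refine the axle middle, then yaw the tool.

```bash
cat >> h.py <<'E'
def go(xy,z,ang,p=None):  # world goal -> tool-axis units (yaw done last)
    s=arm.state();from scipy.spatial.transform import Rotation as R
    r=R.from_quat(s['eef_rot']);d=r.inv().apply(np.r_[xy,z]-s['tcp_pos'])
    y=r.apply([0,1,0]);a=np.degrees(np.arctan2(y[1],y[0]));e=(ang-a+90)%180-90
    print('t',round(s['clock'],2),'tcp',s['tcp_pos'].round(4),'yang',a.round(2),'tilt',r.apply([0,0,1]).round(4),'units',(d/.03).round(3),'yaw',round(-e/5,3),'F',np.round(s['force'],1),'open',round(s['opening'],4),'grip',np.round(s['grasp_force'],1))
E
python3 - <<'E'
from h import *
t=cv2.imread('pics/top0.png');H,S,V=sat(t)
m=roi(t.shape,135,190,232,235)&(S<75)&(V<115)
n,l,st,ce=cv2.connectedComponentsWithStats(m.astype(np.uint8))
i=sorted(range(1,n),key=lambda i:-st[i,4]);
U=np.array([-.3277,.9448]);N=np.array([.9448,.3277])
for j in i[:5]:
    w=plane('top',pts(l==j),.068)*1000
    if 100<st[j,4]<400: print(st[j],'s',np.percentile(w@U,[0,2,98,100]).round(1),'n',np.mean(w@N).round(2))
# disc in scene and top: hull
m=big(roi(t.shape,165,175,215,255)&(S>150)&((H<12)|(H>170)));
w=plane('top',pts(m),.112)*1000;print('disc rim s',np.percentile(w@U,[1,5,50,95,99]).round(1))
s=cv2.imread('pics/scene0.png');
for name,P in (('axle ends',[[.5665-.3277*k,.225+.9448*k,.068] for k in(-.075,0,.075)]),('stand seats',[[.513+.327*k,-.2595+.945*k,z] for k in(-.063,.063) for z in(.075,.111)])):
    print(name,pix('scene',P).round(1).tolist(),pix('top',P).round(1).tolist())
go([.5665,.225],.15,109.1)
E
```

```text
[195 199  35  17 246] s [-50.6 -49.    8.9  10.6] n 609.05
[146 217  31  15 216] s [ 46.6  48.2  99.4 100.9] n 609.06
disc rim s [10.1 12.7 23.4 34.  35.7]
axle ends [[408.3, 247.8], [431.5, 235.5], [452.7, 224.3]] [[227.5, 201.9], [186.4, 215.2], [144.9, 228.5]]
stand seats [[160.7, 267.1], [156.9, 251.0], [228.9, 265.7], [226.7, 249.7]] [[498.1, 261.3], [505.4, 259.6], [429.6, 236.8], [434.2, 234.2]]
t 0.1 tcp [0.2783 0.5869 0.2385] yang 64.63 tilt [-5.0e-04 -1.4e-03 -1.0e+00] units [-13.848  -6.781   2.962] yaw -8.894 F [-0.3 -0.1  0.3] open 0.0853 grip 0.0
```

Emit:
jog_arm(
  steps=[
    {"yaw": -1,"tz": -0.3},
    {"yaw": -1},
    {"yaw": -1},
    {"yaw": -1},
    {"yaw": -1},
  ],
  hand=100,
)

```text
invalid input at $.steps[0]: expected keys tx, ty, tz, yaw
```

Emit:
jog_arm(
  steps=[
    {"yaw": -1},
    {"yaw": -1},
    {"yaw": -1},
    {"yaw": -0.9},
    {},
  ],
)

```text
invalid input at $.steps[0]: expected keys tx, ty, tz, yaw
```

```bash
python3 -c "
from h import *
go([.5665,.225],.2,109.1)"
```

```text
t 0.1 tcp [0.2783 0.5869 0.2385] yang 64.63 tilt [-5.0e-04 -1.4e-03 -1.0e+00] units [-13.848  -6.783   1.295] yaw -8.894 F [-0.3 -0.1  0.3] open 0.0853 grip 0.0
```

Emit:
jog_arm(
  steps=[
    {"tx": 0,"ty": 0,"tz": -0.3,"yaw": -1},
    {"tx": 0,"ty": 0,"tz": 0,"yaw": -1},
    {"tx": 0,"ty": 0,"tz": 0,"yaw": -1},
    {"tx": 0,"ty": 0,"tz": 0,"yaw": -1},
    {"tx": 0,"ty": 0,"tz": 0,"yaw": -1},
  ],
  hand=100,
)

```text
clock: 0.6
tcp_pos: [0.2784, 0.5871, 0.2478]
eef_rot: [0.001, 1.0, -0.0, -0.0]
force: [0.3, 0.3, -1.0]
opening: 0.0516
grasp_force: 0.0
```

Emit:
jog_arm(
  steps=[
    {"tx": 0,"ty": 0,"tz": 0,"yaw": -1},
    {"tx": 0,"ty": 0,"tz": 0,"yaw": -1},
    {"tx": 0,"ty": 0,"tz": 0,"yaw": -1},
    {"tx": 0,"ty": 0,"tz": 0,"yaw": -0.9},
    {"tx": 0,"ty": 0,"tz": 0,"yaw": 0},
  ],
)

```text
clock: 1.1
tcp_pos: [0.2785, 0.5871, 0.2478]
eef_rot: [-0.167, 0.986, -0.0, -0.0]
force: [0.3, 1.2, -0.5]
opening: 0.0517
grasp_force: 0.0
```

```bash
python3 -c "
from h import *
go([.5672,.223],.2,109.1)"
```

```text
t 1.1 tcp [0.2785 0.5871 0.2478] yang 109.19 tilt [-4.e-04 -8.e-04 -1.e+00] units [ -5.1   -14.624   1.6  ] yaw 0.019 F [ 0.3  1.2 -0.5] open 0.0517 grip 0.0
```

Emit:
jog_arm(
  steps=[
    {"tx": -0.34,"ty": -0.975,"tz": 0,"yaw": 0},
    {"tx": -0.34,"ty": -0.975,"tz": 0,"yaw": 0},
    {"tx": -0.34,"ty": -0.975,"tz": 0,"yaw": 0},
    {"tx": -0.34,"ty": -0.975,"tz": 0,"yaw": 0},
    {"tx": -0.34,"ty": -0.975,"tz": 0,"yaw": 0},
  ],
)

```text
clock: 1.6
tcp_pos: [0.3752, 0.4647, 0.2481]
eef_rot: [-0.165, 0.986, -0.0, -0.0]
force: [0.4, -0.1, -1.8]
opening: 0.0522
grasp_force: 0.0
```

Emit:
jog_arm(
  steps=[
    {"tx": -0.34,"ty": -0.975,"tz": 0,"yaw": 0},
    {"tx": -0.34,"ty": -0.975,"tz": 0,"yaw": 0},
    {"tx": -0.34,"ty": -0.975,"tz": 0,"yaw": 0},
    {"tx": -0.34,"ty": -0.975,"tz": 0,"yaw": 0},
    {"tx": -0.34,"ty": -0.975,"tz": 0,"yaw": 0},
  ],
)

```text
clock: 2.1
tcp_pos: [0.4713, 0.3432, 0.2482]
eef_rot: [-0.165, 0.986, -0.0, -0.0]
force: [0.8, 0.8, 0.7]
opening: 0.0522
grasp_force: 0.0
```

Emit:
jog_arm(
  steps=[
    {"tx": -0.34,"ty": -0.975,"tz": 0.2,"yaw": 0},
    {"tx": -0.34,"ty": -0.975,"tz": 0.2,"yaw": 0},
    {"tx": -0.34,"ty": -0.975,"tz": 0.4,"yaw": 0},
    {"tx": -0.34,"ty": -0.975,"tz": 0.4,"yaw": 0},
    {"tx": -0.34,"ty": -0.975,"tz": 0.4,"yaw": 0},
  ],
)

```text
clock: 2.6
tcp_pos: [0.5674, 0.2218, 0.1998]
eef_rot: [-0.165, 0.986, -0.0, -0.0]
force: [0.5, -0.1, 0.9]
opening: 0.0516
grasp_force: 0.0
```

Run:
```python
from h import *
go([.5672,.223],.14,109.1)
a=arm.read_camera('top')[:,:,::-1];b=arm.read_camera('scene')[:,:,::-1]
m=np.hstack([cv2.resize(a[150:300,110:260],(400,400)),cv2.resize(b[130:290,350:510],(400,400))])
cv2.imwrite('pics/pre.png',m)
```

```text
t 2.6 tcp [0.5674 0.2218 0.1998] yang 108.97 tilt [-2.e-04 -1.e-04 -1.e+00] units [-0.008  0.04   1.992] yaw -0.025 F [ 0.5 -0.1  0.9] open 0.0516 grip 0.0
```

View pics/pre.png

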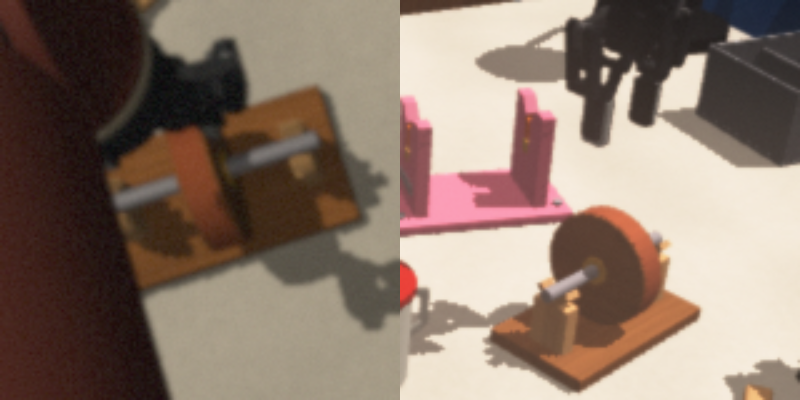

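The tool is directly above the wheel: the fingers straddle the disc at crop (620,110) and the disc is at (605,265). Now I descend and grip.

Emit:
jog_arm(
  steps=[
    {"tx": 0,"ty": 0.04,"tz": 0.8,"yaw": 0},
    {"tx": 0,"ty": 0,"tz": 0.8,"yaw": 0},
    {"tx": 0,"ty": 0,"tz": 0.8,"yaw": 0},
    {"tx": 0,"ty": 0,"tz": 0.7,"yaw": 0},
    {"tx": 0,"ty": 0,"tz": 0.5,"yaw": 0},
  ],
)

```text
clock: 3.2
tcp_pos: [0.5656, 0.2243, 0.0908]
eef_rot: [-0.165, 0.986, -0.0, -0.001]
force: [0.1, 0.2, 0.4]
opening: 0.0519
grasp_force: 0.0
```

Emit:
jog_arm(
  steps=[
    {"tx": 0,"ty": 0,"tz": 0,"yaw": 0},
    {"tx": 0,"ty": 0,"tz": 0,"yaw": 0},
    {"tx": 0,"ty": 0,"tz": 0,"yaw": 0},
    {"tx": 0,"ty": 0,"tz": 0,"yaw": 0},
    {"tx": 0,"ty": 0,"tz": 0,"yaw": 0},
  ],
  hand=255,
)

```text
clock: 3.7
tcp_pos: [0.5667, 0.2242, 0.0931]
eef_rot: [-0.166, 0.986, 0.0, 0.0]
force: [-0.6, -0.0, 1.0]
opening: 0.0235
grasp_force: 61.0
```

Emit:
jog_arm(
  steps=[
    {"tx": 0,"ty": 0,"tz": 0,"yaw": 0},
    {"tx": 0,"ty": 0,"tz": 0,"yaw": 0},
    {"tx": 0,"ty": 0,"tz": 0,"yaw": 0},
  ],
)

```text
clock: 4.0
tcp_pos: [0.5667, 0.2242, 0.093]
eef_rot: [-0.166, 0.986, 0.0, 0.0]
force: [-2.4, -0.8, 5.1]
opening: 0.0231
grasp_force: 61.7
```

Emit:
jog_arm(
  steps=[
    {"tx": 0,"ty": 0,"tz": -0.4,"yaw": 0},
    {"tx": 0,"ty": 0,"tz": -0.8,"yaw": 0},
    {"tx": 0,"ty": 0,"tz": -1,"yaw": 0},
    {"tx": 0,"ty": 0,"tz": -1,"yaw": 0},
    {"tx": 0,"ty": 0,"tz": -0.9,"yaw": 0},
  ],
)

```text
clock: 4.5
tcp_pos: [0.5663, 0.2238, 0.2169]
eef_rot: [-0.166, 0.986, -0.0, 0.0]
force: [0.3, -0.2, -4.5]
opening: 0.0228
grasp_force: 60.4
```

Run:
```python
from h import *
go([.513,-.2595],.217,70.9)
print(arm.state()['wrist_torque'])
```

```text
t 4.5 tcp [0.5663 0.2238 0.2169] yang 109.12 tilt [ 1.e-04 -2.e-04 -1.e+00] units [ 6.9570e+00 -1.4641e+01 -2.0000e-03] yaw 7.644 F [ 0.3 -0.2 -4.5] open 0.0228 grip 60.4
[ 0.0200712  -0.03686159 -0.01300126]
```

Emit:
jog_arm(
  steps=[
    {"tx": 0.24,"ty": -0.5,"tz": 0,"yaw": 0},
    {"tx": 0.45,"ty": -0.95,"tz": 0,"yaw": 0},
    {"tx": 0.45,"ty": -0.95,"tz": 0,"yaw": 0},
    {"tx": 0.45,"ty": -0.95,"tz": 0,"yaw": 0},
    {"tx": 0.45,"ty": -0.95,"tz": 0,"yaw": 0},
  ],
)

```text
clock: 5.0
tcp_pos: [0.5498, 0.0797, 0.2142]
eef_rot: [-0.166, 0.986, -0.0, -0.001]
force: [1.0, -0.5, -5.3]
opening: 0.0233
grasp_force: 60.5
```

Emit:
jog_arm(
  steps=[
    {"tx": 0.45,"ty": -0.95,"tz": 0,"yaw": 0},
    {"tx": 0.45,"ty": -0.95,"tz": 0,"yaw": 0},
    {"tx": 0.45,"ty": -0.95,"tz": 0,"yaw": 0},
    {"tx": 0.45,"ty": -0.95,"tz": 0,"yaw": 0},
    {"tx": 0.45,"ty": -0.95,"tz": 0,"yaw": 0},
  ],
)

```text
clock: 5.5
tcp_pos: [0.5324, -0.0767, 0.2143]
eef_rot: [-0.166, 0.986, 0.0, -0.001]
force: [0.6, -0.3, -4.4]
opening: 0.0234
grasp_force: 60.6
```

Emit:
jog_arm(
  steps=[
    {"tx": 0.45,"ty": -0.95,"tz": 0,"yaw": 0},
    {"tx": 0.45,"ty": -0.95,"tz": 0,"yaw": 0},
    {"tx": 0.45,"ty": -0.95,"tz": 0,"yaw": 0},
    {"tx": 0.45,"ty": -0.95,"tz": 0,"yaw": 0},
    {"tx": 0.24,"ty": -0.5,"tz": 0,"yaw": 0},
  ],
)

```text
clock: 6.0
tcp_pos: [0.5161, -0.2204, 0.2144]
eef_rot: [-0.164, 0.986, -0.0, -0.001]
force: [-0.1, 0.1, -4.0]
opening: 0.023
grasp_force: 60.6
```

Emit:
jog_arm(
  steps=[
    {"tx": 0,"ty": 0,"tz": 0,"yaw": 0.9},
    {"tx": 0,"ty": 0,"tz": 0,"yaw": 1},
    {"tx": 0,"ty": 0,"tz": 0,"yaw": 1},
    {"tx": 0,"ty": 0,"tz": 0,"yaw": 1},
    {"tx": 0,"ty": 0,"tz": 0,"yaw": 1},
  ],
)

```text
clock: 6.5
tcp_pos: [0.5169, -0.2171, 0.2142]
eef_rot: [0.049, 0.999, 0.0, -0.001]
force: [0.8, -0.2, -4.2]
opening: 0.0232
grasp_force: 60.6
```

Emit:
jog_arm(
  steps=[
    {"tx": 0,"ty": 0,"tz": 0,"yaw": 1},
    {"tx": 0,"ty": 0,"tz": 0,"yaw": 1},
    {"tx": 0,"ty": 0,"tz": 0,"yaw": 0.75},
    {"tx": 0,"ty": 0,"tz": 0,"yaw": 0},
  ],
)

```text
clock: 6.9
tcp_pos: [0.5171, -0.217, 0.2143]
eef_rot: [0.167, 0.986, -0.0, -0.001]
force: [0.2, -0.5, -4.3]
opening: 0.0234
grasp_force: 60.6
```

Run:
```python
from h import *
go([.513,-.2595],.217,70.9)
print(arm.state()['wrist_torque'])
a=arm.read_camera('top')[:,:,::-1];b=arm.read_camera('scene')[:,:,::-1]
cv2.imwrite('pics/t2.png',a);cv2.imwrite('pics/s2.png',b)
cv2.imwrite('pics/over.png',np.hstack([cv2.resize(a[170:330,370:530],(400,400)),cv2.resize(b[140:320,110:290],(400,400))]))
```

```text
t 6.9 tcp [ 0.5171 -0.217   0.2143] yang 70.78 tilt [-1.7e-03  2.0e-04 -1.0e+00] units [-0.337 -1.383 -0.089] yaw -0.024 F [ 0.2 -0.5 -4.3] open 0.0234 grip 60.6
[-0.0022981   0.05322817  0.03238574]
```

View pics/over.png

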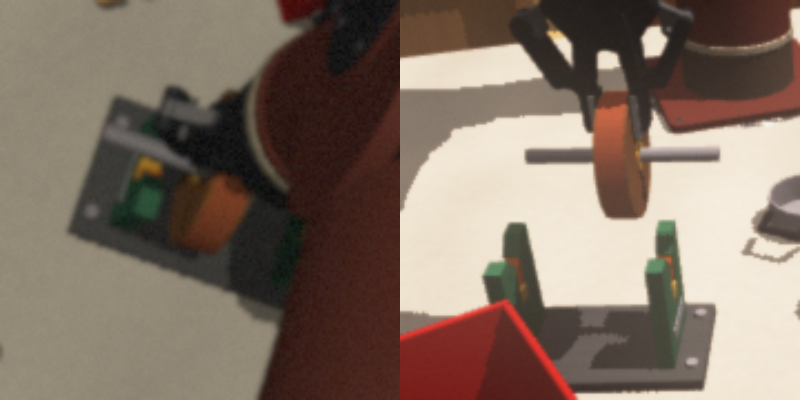

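The wheel is held level above the stand, 43 mm short along y. I close that gap, then check the held axle against the scene view.

Emit:
jog_arm(
  steps=[
    {"tx": -0.17,"ty": -0.7,"tz": 0,"yaw": -0.02},
    {"tx": -0.17,"ty": -0.68,"tz": 0,"yaw": 0},
    {"tx": 0,"ty": 0,"tz": 0,"yaw": 0},
    {"tx": 0,"ty": 0,"tz": 0,"yaw": 0},
  ],
)

```text
clock: 7.4
tcp_pos: [0.5138, -0.2595, 0.215]
eef_rot: [0.165, 0.986, 0.0, -0.0]
force: [0.5, 0.1, -3.6]
opening: 0.0233
grasp_force: 60.7
```

Run:
```python
from h import *
go([.513,-.2595],.16,70.9)
b=arm.read_camera('scene')[:,:,::-1].copy();cv2.imwrite('pics/s3.png',b)
s=arm.state();p=s['tcp_pos'];U=np.array([.327,.945,0])
c=p-[0,0,.025];print('pred',pix('scene',[c-.075*U,c,c+.075*U]).round(1).tolist())
H,S,V=sat(b);q=pix('scene',[c])[0]
x,y=q.astype(int);m=roi(b.shape,x-70,y-14,x+70,y+14)&(S<40)&(V<190)&(V>60)
n,l,st,ce=cv2.connectedComponentsWithStats(m.astype(np.uint8))
print([(st[i].tolist(),ce[i].round(1).tolist()) for i in range(1,n) if st[i,4]>30])
# stand tops: green mask in scene
g=roi(b.shape,130,200,260,330)&(H>60)&(H<95)&(S>70)
n,l,st,ce=cv2.connectedComponentsWithStats(g.astype(np.uint8));print([st[i].tolist() for i in range(1,n) if st[i,4]>40])
M=lambda x,y,z:[.513+.945*x+.327*y,-.2595-.327*x+.945*y,z]
print('tops pred',[pix('scene',[M(sx*.031,y,.111)])[0].round(1).tolist()+[sx,y] for y in(-.063,.063) for sx in(-1,1)])
cv2.imwrite('pics/c3.png',cv2.resize(b[150:330,120:280],(640,720))[:600])
```

```text
t 7.4 tcp [ 0.5138 -0.2595  0.215 ] yang 70.97 tilt [-7.e-04  1.e-04 -1.e+00] units [ 0.025 -0.009  1.833] yaw 0.014 F [ 0.5  0.1 -3.6] open 0.0233 grip 60.7
pred [[141.4, 213.0], [185.5, 212.4], [229.2, 211.7]]
[([141, 210, 27, 5, 70], [155.3, 212.0]), ([194, 210, 35, 4, 128], [211.6, 211.6])]
[]
tops pred [[161.4, 242.0, -1, -0.063], [152.2, 260.5, 1, -0.063], [229.1, 240.8, -1, 0.063], [224.3, 259.1, 1, 0.063]]
```

View pics/c3.png

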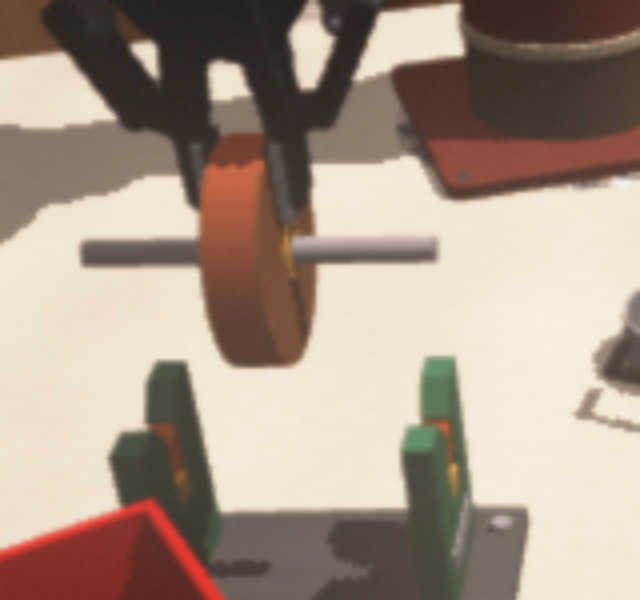

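The held axle ends appear at (141,212) and (229,212), matching prediction to under 1 px. The cheek tops also match to about 1 px, so I start the descent.

Emit:
jog_arm(
  steps=[
    {"tx": 0.025,"ty": -0.01,"tz": 0.5,"yaw": 0},
    {"tx": 0,"ty": 0,"tz": 0.8,"yaw": 0},
    {"tx": 0,"ty": 0,"tz": 0.7,"yaw": 0},
    {"tx": 0,"ty": 0,"tz": 0.3,"yaw": 0},
    {"tx": 0,"ty": 0,"tz": 0.2,"yaw": 0},
  ],
)

```text
clock: 7.95
tcp_pos: [0.5132, -0.2584, 0.139]
eef_rot: [0.165, 0.986, 0.0, -0.001]
force: [0.8, -0.5, -4.2]
opening: 0.023
grasp_force: 60.5
```

Emit:
jog_arm(
  steps=[
    {"tx": 0,"ty": 0,"tz": 0.1,"yaw": 0},
    {"tx": 0,"ty": 0,"tz": 0.1,"yaw": 0},
    {"tx": 0,"ty": 0,"tz": 0.1,"yaw": 0},
    {"tx": 0,"ty": 0,"tz": 0,"yaw": 0},
    {"tx": 0,"ty": 0,"tz": 0,"yaw": 0},
  ],
)

```text
clock: 8.45
tcp_pos: [0.5137, -0.2592, 0.1316]
eef_rot: [0.165, 0.986, -0.0, 0.0]
force: [-0.7, 0.5, -4.5]
opening: 0.0233
grasp_force: 60.5
```

Run:
```python
from h import *
go([.513,-.2595],.1,70.9)
print(arm.state()['wrist_torque'])
```

```text
t 8.45 tcp [ 0.5137 -0.2592  0.1316] yang 70.98 tilt [ 5.e-04 -2.e-04 -1.e+00] units [ 0.02  -0.019  1.055] yaw 0.017 F [-0.7  0.5 -4.5] open 0.0233 grip 60.5
[ 0.02960667  0.03091491 -0.00387423]
```

Emit:
jog_arm(
  steps=[
    {"tx": 0,"ty": 0,"tz": 0.1,"yaw": 0},
    {"tx": 0,"ty": 0,"tz": 0.1,"yaw": 0},
    {"tx": 0,"ty": 0,"tz": 0,"yaw": 0},
  ],
)

```text
clock: 8.75
tcp_pos: [0.5133, -0.2589, 0.1248]
eef_rot: [0.165, 0.986, 0.0, -0.0]
force: [0.2, 0.4, -4.5]
opening: 0.0233
grasp_force: 60.6
```

Emit:
jog_arm(
  steps=[
    {"tx": 0,"ty": 0,"tz": 0.1,"yaw": 0},
    {"tx": 0,"ty": 0,"tz": 0,"yaw": 0},
    {"tx": 0,"ty": 0,"tz": 0,"yaw": 0},
  ],
)

```text
clock: 9.05
tcp_pos: [0.5135, -0.259, 0.1222]
eef_rot: [0.165, 0.986, -0.0, -0.0]
force: [0.3, 0.3, -4.6]
opening: 0.023
grasp_force: 60.7
```

Emit:
jog_arm(
  steps=[
    {"tx": 0,"ty": 0,"tz": 0.1,"yaw": 0},
    {"tx": 0,"ty": 0,"tz": 0,"yaw": 0},
    {"tx": 0,"ty": 0,"tz": 0,"yaw": 0},
  ],
)

```text
clock: 9.35
tcp_pos: [0.5136, -0.2592, 0.1193]
eef_rot: [0.165, 0.986, -0.0, 0.0]
force: [-0.3, -0.2, -5.2]
opening: 0.0233
grasp_force: 60.7
```

Run:
```python
from h import *
go([.513,-.2595],.1,70.9)
print(arm.state()['wrist_torque'])
```

```text
t 9.35 tcp [ 0.5136 -0.2592  0.1193] yang 70.97 tilt [ 1.e-04 -1.e-04 -1.e+00] units [ 0.016 -0.017  0.644] yaw 0.013 F [-0.3 -0.2 -5.2] open 0.0233 grip 60.7
[-0.0349115  -0.07306055 -0.05484506]
```

Emit:
jog_arm(
  steps=[
    {"tx": 0,"ty": 0,"tz": 0.07,"yaw": 0},
    {"tx": 0,"ty": 0,"tz": 0.07,"yaw": 0},
    {"tx": 0,"ty": 0,"tz": 0,"yaw": 0},
  ],
)

```text
clock: 9.65
tcp_pos: [0.5138, -0.2594, 0.1157]
eef_rot: [0.165, 0.986, -0.0, 0.0]
force: [-1.5, -0.1, 2.9]
opening: 0.0232
grasp_force: 61.9
```

Emit:
jog_arm(
  steps=[
    {"tx": 0,"ty": 0,"tz": 0.07,"yaw": 0},
    {"tx": 0,"ty": 0,"tz": 0,"yaw": 0},
    {"tx": 0,"ty": 0,"tz": 0,"yaw": 0},
  ],
)

```text
clock: 9.95
tcp_pos: [0.5138, -0.2594, 0.1134]
eef_rot: [0.165, 0.986, -0.0, 0.0]
force: [-0.9, 0.8, 3.6]
opening: 0.023
grasp_force: 61.8
```

Run:
```python
from h import *
go([.513,-.2595],.1,70.9)
print(arm.state()['wrist_torque'])
```

```text
t 9.95 tcp [ 0.5138 -0.2594  0.1134] yang 70.96 tilt [ 6.e-04 -4.e-04 -1.e+00] units [ 0.023 -0.012  0.446] yaw 0.012 F [-0.9  0.8  3.6] open 0.023 grip 61.8
[-0.13261799  0.36575686 -0.26526958]
```

Emit:
jog_arm(
  steps=[
    {"tx": 0,"ty": 0,"tz": 0.07,"yaw": 0},
    {"tx": 0,"ty": 0,"tz": 0.05,"yaw": 0},
    {"tx": 0,"ty": 0,"tz": 0,"yaw": 0},
    {"tx": 0,"ty": 0,"tz": 0,"yaw": 0},
  ],
)

```text
clock: 10.35
tcp_pos: [0.5138, -0.2592, 0.1093]
eef_rot: [0.165, 0.986, -0.0, 0.0]
force: [1.2, -1.9, -1.1]
opening: 0.0231
grasp_force: 61.2
```

Emit:
jog_arm(
  steps=[
    {"tx": 0,"ty": 0,"tz": 0.07,"yaw": 0},
    {"tx": 0,"ty": 0,"tz": 0.05,"yaw": 0},
    {"tx": 0,"ty": 0,"tz": 0,"yaw": 0},
    {"tx": 0,"ty": 0,"tz": 0,"yaw": 0},
  ],
)

```text
clock: 10.75
tcp_pos: [0.5137, -0.2591, 0.1056]
eef_rot: [0.165, 0.986, -0.0, 0.0]
force: [2.1, -1.7, -3.2]
opening: 0.0233
grasp_force: 61.0
```

Emit:
jog_arm(
  steps=[
    {"tx": 0,"ty": 0,"tz": 0.05,"yaw": 0},
    {"tx": 0,"ty": 0,"tz": 0,"yaw": 0},
    {"tx": 0,"ty": 0,"tz": 0,"yaw": 0},
  ],
)

```text
clock: 11.05
tcp_pos: [0.5137, -0.2591, 0.1043]
eef_rot: [0.165, 0.986, -0.0, 0.0]
force: [3.2, -1.0, -1.0]
opening: 0.0234
grasp_force: 61.1
```

Emit:
jog_arm(
  steps=[
    {"tx": 0,"ty": 0,"tz": 0.04,"yaw": 0},
    {"tx": 0,"ty": 0,"tz": 0,"yaw": 0},
    {"tx": 0,"ty": 0,"tz": 0,"yaw": 0},
  ],
)

```text
clock: 11.35
tcp_pos: [0.5137, -0.2591, 0.1031]
eef_rot: [0.165, 0.986, -0.0, 0.0]
force: [3.1, -0.6, -0.1]
opening: 0.0234
grasp_force: 61.2
```

Run:
```python
from h import *
go([.513,-.2595],.1,70.9)
print(arm.state()['wrist_torque'])
```

```text
t 11.35 tcp [ 0.5137 -0.2591  0.1031] yang 70.98 tilt [ 2.e-04 -1.e-04 -1.e+00] units [ 0.017 -0.022  0.104] yaw 0.017 F [ 3.1 -0.6 -0.1] open 0.0234 grip 61.2
[-0.32850148 -0.65373429 -0.16358521]
```

Emit:
jog_arm(
  steps=[
    {"tx": -0.02,"ty": 0,"tz": 0,"yaw": 0},
    {"tx": 0,"ty": 0,"tz": 0,"yaw": 0},
    {"tx": 0,"ty": 0,"tz": 0,"yaw": 0},
  ],
)

```text
clock: 11.65
tcp_pos: [0.5139, -0.2592, 0.1031]
eef_rot: [0.165, 0.986, 0.0, -0.0]
force: [-0.7, 0.3, 1.7]
opening: 0.0231
grasp_force: 61.6
```

Emit:
jog_arm(
  steps=[
    {"tx": 0,"ty": 0,"tz": 0.02,"yaw": 0},
    {"tx": 0,"ty": 0,"tz": 0,"yaw": 0},
    {"tx": 0,"ty": 0,"tz": 0,"yaw": 0},
  ],
)

```text
clock: 11.95
tcp_pos: [0.5139, -0.2592, 0.1024]
eef_rot: [0.165, 0.986, 0.0, -0.0]
force: [-1.1, 0.9, 3.2]
opening: 0.0238
grasp_force: 61.8
```

Emit:
jog_arm(
  steps=[
    {"tx": 0,"ty": 0,"tz": 0.02,"yaw": 0},
    {"tx": 0,"ty": 0,"tz": 0,"yaw": 0},
    {"tx": 0,"ty": 0,"tz": 0,"yaw": 0},
  ],
)

```text
clock: 12.25
tcp_pos: [0.5139, -0.2592, 0.1018]
eef_rot: [0.165, 0.986, 0.0, -0.0]
force: [-2.2, 2.0, 3.8]
opening: 0.0232
grasp_force: 61.9
```

Run:
```python
from h import *
go([.513,-.2595],.1,70.9)
print(arm.state()['wrist_torque'])
```

```text
t 12.25 tcp [ 0.5139 -0.2592  0.1018] yang 70.97 tilt [-5.e-04  2.e-04 -1.e+00] units [ 0.025 -0.018  0.061] yaw 0.014 F [-2.2  2.   3.8] open 0.0232 grip 61.9
[ 0.1569788   0.48575452 -0.23097567]
```

Emit:
jog_arm(
  steps=[
    {"tx": 0,"ty": 0,"tz": 0.015,"yaw": 0},
    {"tx": 0,"ty": 0,"tz": 0,"yaw": 0},
    {"tx": 0,"ty": 0,"tz": 0,"yaw": 0},
  ],
)

```text
clock: 12.55
tcp_pos: [0.5139, -0.2592, 0.1014]
eef_rot: [0.165, 0.986, 0.0, -0.0]
force: [-3.7, 2.6, 4.1]
opening: 0.0232
grasp_force: 62.0
```

Emit:
jog_arm(
  steps=[
    {"tx": 0,"ty": 0,"tz": 0.015,"yaw": 0},
    {"tx": 0,"ty": 0,"tz": 0,"yaw": 0},
    {"tx": 0,"ty": 0,"tz": 0,"yaw": 0},
  ],
)

```text
clock: 12.85
tcp_pos: [0.5139, -0.2593, 0.101]
eef_rot: [0.165, 0.986, 0.0, -0.0]
force: [-2.9, 1.9, 3.8]
opening: 0.0233
grasp_force: 62.0
```

Emit:
jog_arm(
  steps=[
    {"tx": 0.006,"ty": 0,"tz": 0.015,"yaw": 0},
    {"tx": 0,"ty": 0,"tz": 0,"yaw": 0},
    {"tx": 0,"ty": 0,"tz": 0,"yaw": 0},
  ],
)

```text
clock: 13.15
tcp_pos: [0.5139, -0.2593, 0.1006]
eef_rot: [0.165, 0.986, -0.0, -0.0]
force: [-3.6, 1.8, 4.3]
opening: 0.0231
grasp_force: 62.1
```

Emit:
jog_arm(
  steps=[
    {"tx": 0,"ty": 0,"tz": 0.015,"yaw": 0},
    {"tx": 0,"ty": 0,"tz": 0,"yaw": 0},
    {"tx": 0,"ty": 0,"tz": 0,"yaw": 0},
  ],
)

```text
clock: 13.45
tcp_pos: [0.5139, -0.2593, 0.1001]
eef_rot: [0.165, 0.986, -0.0, -0.0]
force: [-2.8, 1.2, 4.2]
opening: 0.0234
grasp_force: 62.0
```

Emit:
jog_arm(
  steps=[
    {"tx": 0,"ty": 0,"tz": 0.01,"yaw": 0},
    {"tx": 0,"ty": 0,"tz": 0,"yaw": 0},
    {"tx": 0,"ty": 0,"tz": 0,"yaw": 0},
  ],
)

```text
clock: 13.75
tcp_pos: [0.5139, -0.2593, 0.0999]
eef_rot: [0.165, 0.986, -0.0, -0.0]
force: [-3.8, 1.5, 5.3]
opening: 0.0233
grasp_force: 62.2
```

Run:
```python
from h import *
go([.513,-.2595],.1,70.9)
print(arm.state()['wrist_torque'])
```

```text
t 13.75 tcp [ 0.5139 -0.2593  0.0999] yang 70.97 tilt [-0. -0. -1.] units [ 0.027 -0.015 -0.002] yaw 0.014 F [-3.8  1.5  5.3] open 0.0233 grip 62.2
[ 0.26513763  0.98975335 -0.2378226 ]
```

Emit:
jog_arm(
  steps=[
    {"tx": 0.007,"ty": 0,"tz": 0.01,"yaw": 0},
    {"tx": 0,"ty": 0,"tz": 0,"yaw": 0},
    {"tx": 0,"ty": 0,"tz": 0,"yaw": 0},
  ],
)

```text
clock: 14.05
tcp_pos: [0.5139, -0.2593, 0.0999]
eef_rot: [0.165, 0.986, -0.0, 0.0]
force: [-4.2, 1.6, 7.6]
opening: 0.0232
grasp_force: 62.4
```

Emit:
jog_arm(
  steps=[
    {"tx": 0,"ty": 0,"tz": 0.01,"yaw": 0},
    {"tx": 0,"ty": 0,"tz": 0,"yaw": 0},
    {"tx": 0,"ty": 0,"tz": 0,"yaw": 0},
  ],
)

```text
clock: 14.35
tcp_pos: [0.5139, -0.2593, 0.0998]
eef_rot: [0.165, 0.986, 0.0, 0.0]
force: [-5.7, 1.5, 10.0]
opening: 0.0234
grasp_force: 62.9
```

Emit:
jog_arm(
  steps=[
    {"tx": 0,"ty": 0,"tz": 0.01,"yaw": 0},
    {"tx": 0,"ty": 0,"tz": 0,"yaw": 0},
    {"tx": 0,"ty": 0,"tz": 0,"yaw": 0},
  ],
)

```text
clock: 14.65
tcp_pos: [0.514, -0.2593, 0.0998]
eef_rot: [0.165, 0.986, 0.0, 0.0]
force: [-6.5, 2.3, 12.5]
opening: 0.0233
grasp_force: 63.3
```

Emit:
jog_arm(
  steps=[
    {"tx": 0.02,"ty": 0,"tz": 0,"yaw": 0},
    {"tx": 0,"ty": 0,"tz": 0,"yaw": 0},
    {"tx": 0,"ty": 0,"tz": 0,"yaw": 0},
  ],
)

```text
clock: 14.95
tcp_pos: [0.5138, -0.2593, 0.0998]
eef_rot: [0.165, 0.986, -0.0, 0.001]
force: [-3.5, 1.7, 10.4]
opening: 0.0229
grasp_force: 62.7
```

```bash
cat > b.py <<'E'
from h import *
s=arm.state();F=s['force'];T=s['wrist_torque'];X=np.array([.945,-.327,0]);Y=np.array([.327,.945,0])
print('Fx,Fy,Fz stand',(F@X).round(2),(F@Y).round(2),F[2].round(2),'T about stand x,y',(T@X).round(3),(T@Y).round(3),'tcp',s['tcp_pos'].round(5),'open',s['opening'])
from scipy.spatial.transform import Rotation as R
print(R.from_quat(s['eef_rot']).as_matrix().round(4).tolist())
E
python3 b.py
```

```text
Fx,Fy,Fz stand -3.85 0.43 10.36 T about stand x,y 0.018 0.982 tcp [ 0.51385 -0.25932  0.09982] open 0.022948449324532872
[[-0.9453, 0.3261, 0.0016], [0.3261, 0.9453, -0.0004], [-0.0017, 0.0001, -1.0]]
```

Contact is balanced: the moment about the stand's x axis is near zero. I press on to about 18 N above the steady 4 N.

Emit:
jog_arm(
  steps=[
    {"tx": 0,"ty": 0,"tz": 0.015,"yaw": 0},
    {"tx": 0.005,"ty": 0,"tz": 0.015,"yaw": 0},
    {"tx": 0,"ty": 0,"tz": 0,"yaw": 0},
    {"tx": 0,"ty": 0,"tz": 0,"yaw": 0},
  ],
)

```text
clock: 15.35
tcp_pos: [0.5139, -0.2594, 0.0997]
eef_rot: [0.165, 0.986, 0.0, 0.001]
force: [-6.6, 3.1, 19.0]
opening: 0.0232
grasp_force: 64.2
```

```bash
python3 b.py
```

```text
Fx,Fy,Fz stand -7.29 0.81 19.0 T about stand x,y 0.156 1.677 tcp [ 0.51391 -0.25935  0.09974] open 0.02320325891177653
[[-0.9453, 0.3261, 0.0022], [0.3261, 0.9453, -0.0002], [-0.0022, 0.0005, -1.0]]
```

Emit:
jog_arm(
  steps=[
    {"tx": 0.005,"ty": 0,"tz": 0.012,"yaw": 0},
    {"tx": 0,"ty": 0,"tz": 0,"yaw": 0},
    {"tx": 0,"ty": 0,"tz": 0,"yaw": 0},
    {"tx": 0,"ty": 0,"tz": 0,"yaw": 0},
    {"tx": 0,"ty": 0,"tz": 0,"yaw": 0},
  ],
)

```text
clock: 15.85
tcp_pos: [0.5139, -0.2594, 0.0997]
eef_rot: [0.165, 0.986, 0.0, 0.001]
force: [-7.2, 3.5, 21.1]
opening: 0.0233
grasp_force: 64.5
```

```bash
python3 b.py
```

```text
Fx,Fy,Fz stand -7.95 0.99 21.09 T about stand x,y 0.067 1.834 tcp [ 0.51389 -0.25937  0.09969] open 0.023263336666775273
[[-0.9453, 0.3261, 0.0026], [0.3261, 0.9453, -0.0002], [-0.0025, 0.0006, -1.0]]
```

Emit:
jog_arm(
  steps=[
    {"tx": 0.003,"ty": 0,"tz": 0.007,"yaw": 0},
    {"tx": 0,"ty": 0,"tz": 0,"yaw": 0},
    {"tx": 0,"ty": 0,"tz": 0,"yaw": 0},
    {"tx": 0,"ty": 0,"tz": 0,"yaw": 0},
    {"tx": 0,"ty": 0,"tz": 0,"yaw": 0},
  ],
)

```text
clock: 16.35
tcp_pos: [0.5139, -0.2593, 0.0997]
eef_rot: [0.165, 0.986, 0.0, 0.001]
force: [-7.5, 4.7, 23.8]
opening: 0.0234
grasp_force: 64.7
```

```bash
python3 b.py
```

```text
Fx,Fy,Fz stand -8.63 1.99 23.84 T about stand x,y 0.154 2.048 tcp [ 0.51393 -0.25934  0.09971] open 0.023428650778778617
[[-0.9454, 0.326, 0.0029], [0.326, 0.9454, -0.0002], [-0.0028, 0.0007, -1.0]]
```

Bedded at about 9.5 N per pad, within the limit. I relax the press to near zero, then open slightly.

Emit:
jog_arm(
  steps=[
    {"tx": 0,"ty": 0,"tz": -0.025,"yaw": 0},
    {"tx": 0,"ty": 0,"tz": -0.025,"yaw": 0},
    {"tx": 0,"ty": 0,"tz": 0,"yaw": 0},
    {"tx": 0,"ty": 0,"tz": 0,"yaw": 0},
  ],
)

```text
clock: 16.75
tcp_pos: [0.5138, -0.2593, 0.0998]
eef_rot: [0.165, 0.986, -0.0, 0.001]
force: [-1.7, 0.5, 8.6]
opening: 0.0232
grasp_force: 62.3
```

```bash
python3 b.py
```

```text
Fx,Fy,Fz stand -1.75 -0.13 8.58 T about stand x,y 0.06 0.458 tcp [ 0.51377 -0.25931  0.09979] open 0.023155042360821478
[[-0.9453, 0.3261, 0.0022], [0.3261, 0.9453, -0.0008], [-0.0023, -0.0, -1.0]]
```

Emit:
jog_arm(
  steps=[
    {"tx": 0,"ty": 0,"tz": -0.015,"yaw": 0},
    {"tx": 0,"ty": 0,"tz": 0,"yaw": 0},
    {"tx": 0,"ty": 0,"tz": 0,"yaw": 0},
  ],
)

```text
clock: 17.05
tcp_pos: [0.5137, -0.2593, 0.0998]
eef_rot: [0.165, 0.986, -0.0, 0.001]
force: [2.0, -1.8, 4.3]
opening: 0.0231
grasp_force: 61.8
```

Emit:
jog_arm(
  steps=[
    {"tx": 0,"ty": 0,"tz": 0,"yaw": 0},
    {"tx": 0,"ty": 0,"tz": 0,"yaw": 0},
    {"tx": 0,"ty": 0,"tz": 0,"yaw": 0},
    {"tx": 0,"ty": 0,"tz": 0,"yaw": 0},
    {"tx": 0,"ty": 0,"tz": 0,"yaw": 0},
  ],
  hand=120,
)

```text
clock: 17.55
tcp_pos: [0.5127, -0.2587, 0.0993]
eef_rot: [0.165, 0.986, 0.0, -0.0]
force: [-0.4, -0.1, 0.1]
opening: 0.0452
grasp_force: 0.0
```

```bash
python3 b.py
```

```text
Fx,Fy,Fz stand -0.36 -0.19 0.05 T about stand x,y 0.04 -0.027 tcp [ 0.51269 -0.2587   0.09926] open 0.045169136689155696
[[-0.9454, 0.3258, -0.0004], [0.3258, 0.9454, 0.0001], [0.0004, -0.0, -1.0]]
```

Released with no force. Now I retreat straight up and then clear of the view.

Emit:
jog_arm(
  steps=[
    {"tx": 0,"ty": 0,"tz": -0.3,"yaw": 0},
    {"tx": 0,"ty": 0,"tz": -0.7,"yaw": 0},
    {"tx": 0,"ty": 0,"tz": -1,"yaw": 0},
    {"tx": 0,"ty": 0,"tz": -1,"yaw": 0},
    {"tx": 0,"ty": 0,"tz": -1,"yaw": 0},
  ],
)

```text
clock: 18.05
tcp_pos: [0.5126, -0.259, 0.2213]
eef_rot: [0.165, 0.986, -0.0, 0.0]
force: [-0.9, -0.4, 0.1]
opening: 0.0452
grasp_force: 0.0
```

Emit:
jog_arm(
  steps=[
    {"tx": 0,"ty": 1,"tz": 0,"yaw": 0},
    {"tx": 0,"ty": 1,"tz": 0,"yaw": 0},
    {"tx": 0,"ty": 1,"tz": 0,"yaw": 0},
    {"tx": 0,"ty": 1,"tz": 0,"yaw": 0},
    {"tx": 0,"ty": 1,"tz": 0,"yaw": 0},
  ],
)

```text
clock: 18.55
tcp_pos: [0.562, -0.116, 0.2203]
eef_rot: [0.165, 0.986, 0.0, 0.0]
force: [0.6, -0.1, 0.3]
opening: 0.0453
grasp_force: 0.0
```

Emit:
jog_arm(
  steps=[
    {"tx": 0,"ty": 1,"tz": 0,"yaw": 0},
    {"tx": 0,"ty": 1,"tz": 0,"yaw": 0},
    {"tx": 0,"ty": 0,"tz": 0,"yaw": 0},
    {"tx": 0,"ty": 0,"tz": 0,"yaw": 0},
    {"tx": 0,"ty": 0,"tz": 0,"yaw": 0},
  ],
)

```text
clock: 19.05
tcp_pos: [0.5811, -0.0616, 0.2199]
eef_rot: [0.166, 0.986, -0.0, 0.0]
force: [-0.4, -0.5, -0.9]
opening: 0.0451
grasp_force: 0.0
```

Run:
```python
from h import *
a=arm.read_camera('top')[:,:,::-1].copy();b=arm.read_camera('scene')[:,:,::-1].copy()
P=[[.513+.327*k,-.2595+.945*k,.075] for k in(-.075,0,.075)]
print('pred axle',pix('scene',P).round(1).tolist(),pix('top',P).round(1).tolist())
H,S,V=sat(a);m=roi(a.shape,415,225,515,280)&((H<12)|(H>170))&(S>140)
if m.any():
    w=plane('top',pts(big(m)),.118)*1000;U=np.array([.327,.945]);print('disc along y rel. stand',np.percentile((w-[513,-259.5])@U,[1,50,99]).round(1))
cv2.imwrite('pics/end.png',np.hstack([cv2.resize(a[170:330,370:530],(400,400)),cv2.resize(b[180:340,120:280],(400,400))]))
print(arm.state()['clock'],arm.state()['tcp_pos'])
```

```text
pred axle [[154.2, 267.3], [194.9, 266.4], [235.4, 265.6]] [[504.7, 263.6], [463.8, 249.0], [423.1, 234.4]]
disc along y rel. stand [33.7 67.2 95.6]
19.15 [ 0.5809935  -0.0616715   0.21974728]
```

View pics/end.png

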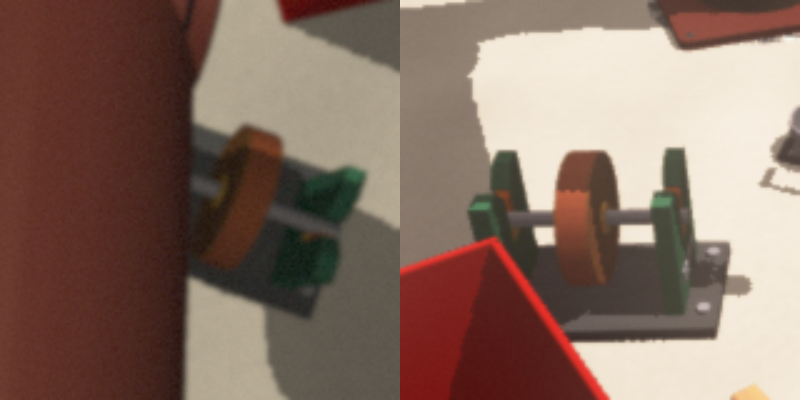

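The wheel sits home: the axle is at row 266.5 (predicted 266.4), and the disc is centred at column 195 (predicted 194.9). The axle is level and the gripper is well clear.

```bash
python3 -c "
from rig import arm
print(arm.sign_off())"
```

```text
the job is handed in; nothing more can be done
None
```

The wheel is home in the green stand, level and midway between the cheeks; it was bedded at an estimated 9.5 N per pad from the wrist force, then released, and the job was handed in at about 19 s.

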